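# Counter-hold the hidden bolt head while the nut runner tightens

### The job

On the assembly jig, pull the runner's sprung slide gauge out by its black knob until its pointer stands level with the red marker and leave it there: this starts the runner, which slowly turns the nut on the front of the bracket. Then reach down into the narrow gap behind the steel bracket, grip the brass bolt head hidden there and hold it from turning until the nut has run up fully tight. Finish while still gripping the head and holding it still; leave everything else on the bench undisturbed.

Things in the scene. Friction and masses are not known exactly. Their poses are not given: they have to be found in the camera images.
- jig: fixed assembly jig, board 18 mm thick (x -110 to 150, y -105 to 225 mm). Origin on the bench in line with the bolt, under the front face of the bracket; x level along the bolt axis away from the robot, y left along the slide's pull, z up. Behind the bracket a timber block reaches x 107 mm, z 94 mm.
- gap (a point): mouth of the gap behind the bracket's front flange: jig x 31, y 0, z 124 mm. The steel bracket is a U, open at the top and both ends, 76 mm wide in y: front flange x 0 to 6, top z 124; rear flange x 56 to 62, top z 98; inner floor z 24 mm; 50 mm free between the flanges.
- housing (a point): centre of the top of the blue nut-runner housing in front of the bracket: jig x -50, y 0, z 118 mm (a black plate on it reaches z 120). The housing spans x -88 to -12, y -40 to 40 mm. To its left runs the slide's rail (top z 52) with a white scale strip (x -34 to -18, top z 58), y 40 to 215 mm.
- bolt_head (a point): centre of the brass hexagon bolt head in the gap: jig x 22, y 0, z 90 mm. 30 mm across flats, 34.6 across corners, 16 long; its axis is jig x (level), it starts 8 mm behind the front flange. It is pinched from above, fingers closing along jig y, firmly (about 40 N); it turns easily (0.04 N m), so its flats turn to the fingers by themselves. The point's y and z turn with the bolt.
- bolt: the bolt: its head and a 28 mm round washer collar; origin at the head's centre, x along jig x; y and z turn with it. When not held it turns along with the nut, about 0.3 rad/s. Holding it takes about 0.25 N m at most.
- thread (a joint): rad the nut has been run up on the bolt: starts between 0 and 0.8; 2.0 = fully tight, a stop. It grows only while the runner turns and the head is held, at about 0.3 rad/s: tight after 4 to 8 s of holding. Once tight, the runner keeps pushing and would turn bolt and nut together if the head were let go.
- slide (a joint): m the slide gauge is pulled out along jig +y, 0 to 0.095; starts between 0 and 0.008. A spring (up to 4 N) pulls it in and a friction brake (6 N) keeps it where it is left; pulling takes 6 to 12 N. The runner starts once it is out more than about 0.02 and does not stop.
- slide_knob (a point): centre of the slide's upright black knob: jig x -50, y 100 + the slide's value, z 88 mm. Round post 20 mm across with a 26 mm cap in its top 5 mm, from z 66 to 114 mm. The pointer lies level with the knob's axis and points to jig +x over the scale. Axes as the jig's.
- marker: red rider 5 mm wide, fixed on the white scale at a place that varies: jig x -26, y 145 to 175, z 58 mm; axes as the jig's. The slide is set when the knob's axis (pointer) and the rider have the same jig y.
- washer_tin: closed round aluminium tin, 54 mm across, 30 mm high, standing on the jig board behind the bracket; not to be disturbed. Origin in the centre of its underside
- spanner: steel spanner 130 mm long, lying on the jig board behind the bracket; not to be disturbed. Origin at its middle
- ink_bottle: amber bottle, 52 mm across, 110 mm high; not to be disturbed. Origin in the centre of its underside
- mug: white mug, 80 mm across, 85 mm high, handle on one side; not to be disturbed. Origin in the centre of its underside
- paint_jar: red jar with white lid and pale label, 68 mm across, 75 mm high; not to be disturbed. Origin in the centre of its underside
- offcut: wooden offcut 110 x 45 x 30 mm; not to be disturbed. Origin in the centre of its underside
- brush: brush 180 mm long, lying flat; not to be disturbed. Origin at its middle

How it is judged (in metres and radians):
On the way, in this order (a step that is already met when the one before it is completed fails the run):
1. the slide gauge is drawn out to the red marker and left there, untouched (y of slide_knob in the frame of marker between -0.006 and 0.006 m and contact force between the fingers and slide below 0.1 N), for 0.2 s.
2. the bolt head is gripped and kept from turning while the nut is not yet tight (contact force between the fingers and bolt above 3 N and angular speed of bolt below 0.06 rad/s and value of joint thread below 1.9 rad), for 0.5 s.
At the end, for the whole second after the job is handed in: the nut is tight (thread above 1.95 rad), the fingers press on the bolt head with more than 3 N and it is still (under 0.06 rad/s); the slide stands within 6 mm of the red marker; bystanders within 30 mm of where they were (y of slide_knob in the frame of marker between -0.006 and 0.006 m and contact force between the fingers and bolt above 3 N and angular speed of bolt below 0.06 rad/s and value of joint thread above 1.95 rad and distance of each of washer_tin, spanner, ink_bottle, mug, paint_jar, offcut, brush from where it was at the start of the episode below 0.03 m); the arm keeps its last pose, push and grip.
It fails at once if a bystander is knocked over or pushed away by more than 40 mm (distance of any of washer_tin, spanner, ink_bottle, mug, paint_jar, offcut, brush from where it was at the start of the episode above 0.04 m).
It also fails if it takes over 64 s, if anything falls off the work surface, if the arm or the gripper's body presses on something with over 40 N, if the wrist force passes 120 N, or if a joint passes its speed limit or range.

### The arm

A 6-joint arm with a two-finger parallel gripper is mounted at the origin on the work surface. World frame = base frame: x ahead of the robot, y to its left, z up, the work surface at z = 0. Lengths are in m, angles in degrees, forces in N, time in s.
With the tool pointing down it reaches from about 0.35 to 0.95 m from the base axis. Payload 17.4 kg.
Tool frame: the origin (TCP) lies at the very end of the fingers, on their centre line; the grasp point (between the pads) lies 19 mm behind it (r.grasp_offset is the z of the grasp point in the tool frame, in m); z points along the fingers, y is the line along which they close (so a half turn about z gives the same grasp; the last joint's range is limited). The gripper opens to 93 mm and grips with 3 to 60 N. Pads are 15 mm wide; open, the fingers measure 128 mm over their backs; the gripper's body (75 mm by 188 mm) begins 65 mm behind the grasp point.
Start: joints at [-76.192, 6.646, 82.598, -0, 90.757, -2.166], TCP at [0.186, -0.649, 0.18] pointing down, gripper open.
Joint ranges: [-162.19, 162.19], [-47.58, 125.68], [4.15, 143.07], [-65.23, 245.23], [0.69, 171.88], [-170.13, 170.13]. Speed limits (degrees/s): [108.29, 108.29, 127.2, 180, 180, 180].

### API

Orientations are given as a 3x3 rotation matrix whose columns are the frame's x, y, z axes.
In Python, from cell import r, capture gives the robot as it stands.
- The arm moves only by the tool step_arm, never from a script. Its argument "commands" is one flat list of numbers, 4 for each row, row after row: the shift along the world's x, y, z each as a share of 10 cm, from -1 to 1, then the turn about the world's z as a share of 5 degrees, from -1 to 1. A call has 1 to 5 rows; each row shifts and turns the commanded pose from where the row before left it; what a row does not reach is not made up. A row lasts 1/10 s, in which the tool goes at most 50 mm and 8.59 degrees, less where a joint would pass 70% of its speed; a pose out of reach is approached as far as the arm can. A call with a number of a shift or a turn outside -1 to 1 is refused whole. A call with a gripper value outside its range is refused whole. "gripper" is the opening, from 0 (shut) to 1 (fully open), set as the call begins (left out, the last holds). The fingers move at their own pace and stop on an object; "newtons" is the grip in N (left out, the last holds). Time passes only in rows, so rows that do not move let the fingers close. It gives the time, the measured TCP pose, the force, the opening and the grip force at its end, in the units of the state.
- r.sense(): the state, without advancing time (a new reading comes with each control period).
- capture(name): name is "scene" or "top"; returns a dict with "color" (384x512x3 uint8, blue, green, red), "fx", "fy", "cx", "cy" (pixels), "dist_coeffs" ([k1, k2, p1, p2, k3] as OpenCV has them; the pictures are not rectified), "eye" and "rotation" of the camera in the world. Camera axes: x right, y down, z forward; pixel columns grow to the right and rows downward; lengths in m; the calibration is good to about 2 mm. A picture is of the moment at which its call begins. There is no depth.
- r.job_done(): hands the job in; it is judged then, once.
The state is a dict: "clock": time; "joints": joint angles; "qd": joint speeds; "joint_torque": joint torques, N m; "tool_pos": TCP position; "orientation": TCP orientation; "contact_force": force on the tool from outside, world axes, zero at the start; "wrist_torque": the same for the moment, N m; "grip_width": opening from 0.0 (shut) to 1.0 (fully open); "gripper_force": force on a finger pad.
Only numpy, scipy, OpenCV 4.12 (cv2) and the standard library are available. Lean on these libraries where they do the work, as an engineer would, in place of code of your own. Each camera call takes 0.05 s, during which the arm holds its last target. There are 200 camera calls.

## Working session

There is one attempt and no reset: what is moved stays moved. The work goes in short steps, Python scripts to look and compute and a tool call to move; the robot and the scene stay as the last step left them, time stands still between calls to the robot, and variables do not carry over. Pictures are saved under pics/ and viewed, at most 10 in all, crops included, and the job is handed in when it is done.

Besides the shell and the picture viewer there is one more tool, called after "Emit:" in YAML: its name, and indented under it one key for each argument. step_arm: Moves the arm, as the interface text tells. Shift numbers are shares of 10 cm and turn numbers shares of 5 degrees, none past 1 either way. Its arguments: {"type":"object","properties":{"commands":{"type":"array"},"gripper":{"type":"number"},"newtons":{"type":"number"}},"required":["commands"]}

```bash
mkdir -p pics; ls
python3 - <<'E'
from cell import r,capture
import cv2
for n in("scene","top"):
    c=capture(n);cv2.imwrite(f"pics/{n}0.png",cv2.resize(c["color"],(800,600),interpolation=cv2.INTER_CUBIC))
    print(n,c["fx"],c["cx"],c["cy"],c["dist_coeffs"],c["eye"],c["rotation"])
s=r.sense();print(s["clock"],s["tool_pos"],s["orientation"])
E
```

```text
pics
scene 487.42334384787495 251.91732442210096 183.68312557339272 [-0.05641051  0.          0.          0.          0.        ] [ 1.59541844 -0.12514952  1.0199348 ] [[ 0.12791097  0.64172136 -0.75619606]
 [ 0.9917828  -0.08093349  0.099079  ]
 [ 0.00237953 -0.76265554 -0.64680049]]
top 437.0011395619375 255.6050860862214 185.87441921602027 [0.00580099 0.         0.         0.         0.        ] [0.50498286 0.00738246 1.27093968] [[ 3.63431235e-04 -9.98289878e-01  5.84567139e-02]
 [-9.99965838e-01  1.19922030e-04  8.26484651e-03]
 [-8.25772286e-03 -5.84577207e-02 -9.98255731e-01]]
0.1 [ 0.18569512 -0.64871875  0.17976695] [[ 9.61392549e-01  2.75180492e-01 -2.51925371e-04]
 [ 2.75180604e-01 -9.61391982e-01  1.04527576e-03]
 [ 4.54404648e-05 -1.07424530e-03 -9.99999422e-01]]
```

View pics/scene0.png

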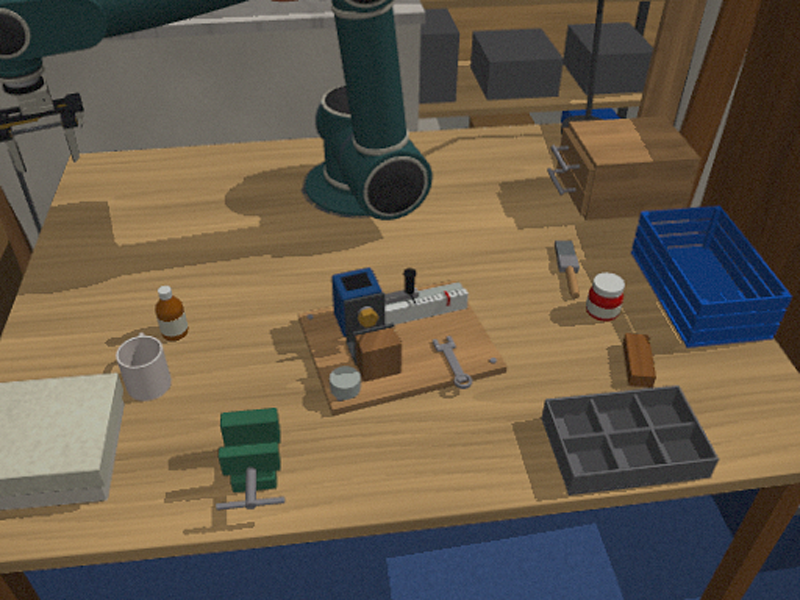

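View pics/top0.png

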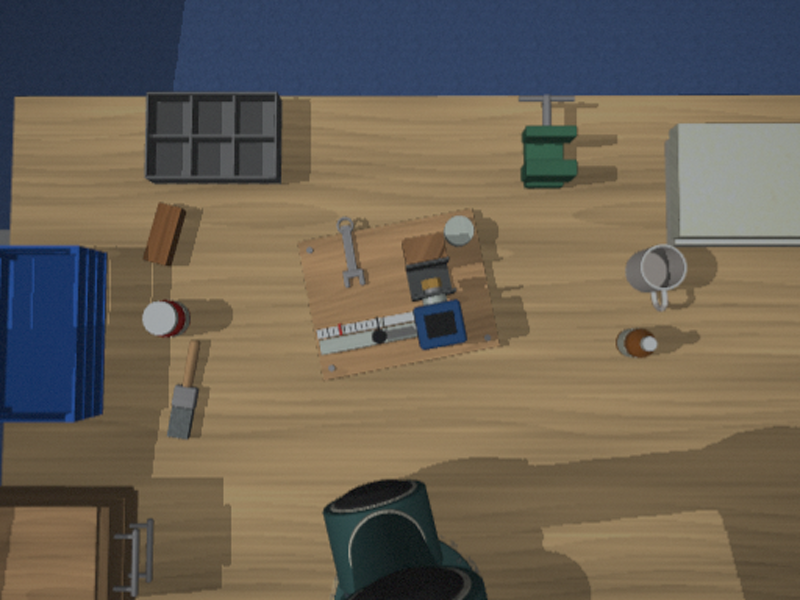

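The pictures show the jig at about (400,295) in the top view: blue housing (440,325), knob (379,337), red marker (341,328), and brass bolt (430,285). The scene view is taken from the far side of the bench. I'll enlarge the jig.

Run:
```python
from cell import r,capture
import cv2
c=capture("top");cv2.imwrite("pics/topc.png",cv2.resize(c["color"][128:248,184:340],(780,600),interpolation=cv2.INTER_CUBIC))
c=capture("scene");cv2.imwrite("pics/scenec.png",cv2.resize(c["color"][165:265,188:328],(784,560),interpolation=cv2.INTER_CUBIC))
```

```text
(no output)
```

View pics/topc.png

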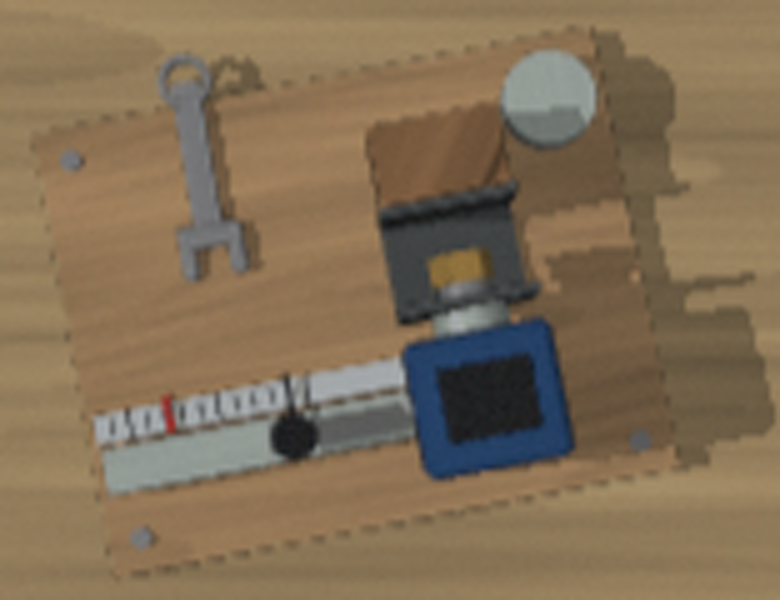

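View pics/scenec.png

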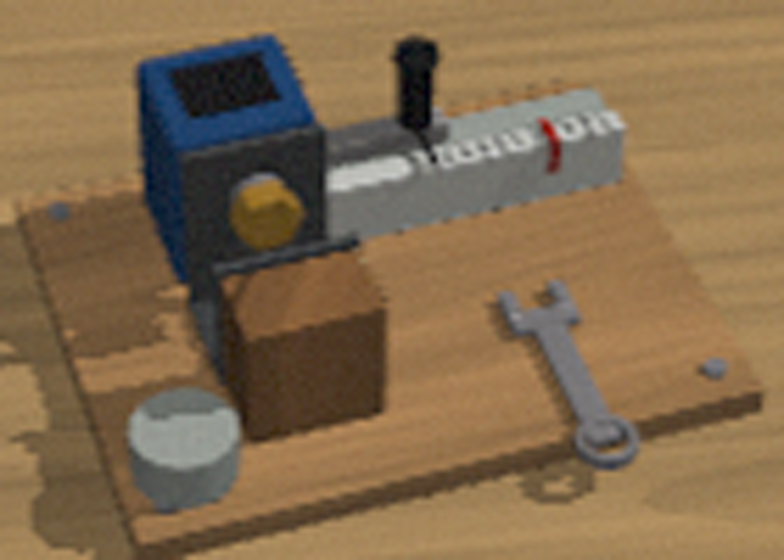

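```bash
cat > h.py <<'E'
import numpy as np,cv2
from cell import r,capture
def proj(c,P):
    R=np.array(c["rotation"]).T; t=-R@np.array(c["eye"])
    K=np.array([[c["fx"],0,c["cx"]],[0,c["fy"],c["cy"]],[0,0,1]])
    return cv2.projectPoints(np.array(P,float),cv2.Rodrigues(R)[0],t,K,np.array(c["dist_coeffs"]))[0][:,0]
def jig(p,P):
    c,s=np.cos(p[2]),np.sin(p[2]); P=np.array(P,float)/1000
    return P@np.array([[c,-s,0],[s,c,0],[0,0,1]]).T+[p[0],p[1],0]
E
python3 - <<'E'
from h import *
from scipy.optimize import least_squares
ct,cs=capture("top"),capture("scene")
T=[((150,225,18),(33,133)),((150,-105,18),(592,30)),((-110,225,18),(112,575)),((-110,-105,18),(678,465)),((-50,0,120),(490,399)),((22,0,105),(460,268)),("k",(293,437)),("m",(168,414))]
S=[((150,225,18),(760,396)),((150,-105,18),(140,548)),((-110,-105,18),(20,207)),((30,0,90),(268,213)),((-50,0,120),(226,83)),("k",(416,48)),("m",(549,130))]
def pts(L,p): return [(-50,100+p[3],114) if a=="k" else (-26,p[4],60) if a=="m" else a for a,_ in L]
ut=np.array([b for _,b in T])/5+[184-.4,128-.4]; us=np.array([b for _,b in S])/5.6+[188-.41,165-.41]
f=lambda p:np.r_[(proj(ct,jig(p,pts(T,p)))-ut).ravel(),(proj(cs,jig(p,pts(S,p)))-us).ravel()]
o=least_squares(f,[.5,0,.15,4,160],x_scale=[.1,.1,.1,10,10],loss="soft_l1")
p=o.x;print(p,np.degrees(p[2]));print(f(p).reshape(-1,2).round(2).tolist())
np.save("p.npy",p)
J=lambda *a:jig(p,[a])[0].round(4)
print("knob",J(-50,100+p[3],88),"target",J(-50,p[4],88),"bolt",J(22,0,90),"xdir",np.cos(p[2]),np.sin(p[2]))
s=r.sense();print(s["joints"])
E
```

```text
[ 5.64783588e-01 -4.24707833e-02  1.87022851e-01  4.66124922e+00
  1.72468282e+02] 10.715620032431744
[[0.06, -0.12], [0.52, -0.7], [0.37, 0.5], [0.8, 0.98], [0.12, 0.01], [0.73, -0.24], [0.49, -0.21], [0.56, 0.26], [1.99, -1.0], [-0.11, -0.56], [-0.07, -1.78], [1.24, 2.31], [0.58, -0.06], [0.92, 0.76], [0.74, 0.44]]
knob [0.4962 0.0511 0.088 ] target [0.4836 0.1177 0.088 ] bolt [ 0.5864 -0.0384  0.09  ] xdir 0.9825621434118044 0.18593448936117485
[-7.61924004e+01  6.65353295e+00  8.26114051e+01 -3.36710674e-04
  9.07561609e+01 -2.16557867e+00]
```

Emit:
step_arm:
  commands: [0.15,0.35,0.14,-0.5,0.15,0.35,0.14,-0.55,0.15,0.35,0.14,0,0.15,0.35,0.14,0,0.15,0.35,0.14,0]
  gripper: 0.55
  newtons: 25

```text
clock: 0.8
tool_pos: [0.2611, -0.4724, 0.2509]
orientation: [[0.983, 0.186, 0.0], [0.186, -0.983, -0.0], [0.0, 0.0, -1.0]]
contact_force: [-0.3, 0.2, 0.6]
grip_width: 0.624
gripper_force: 0.0
```

Emit:
step_arm:
  commands: [0.15,0.35,0,0,0.15,0.35,0,0,0.15,0.35,0,0,0.15,0.35,0,0,0.15,0.35,0,0]

```text
clock: 1.3
tool_pos: [0.336, -0.2975, 0.2506]
orientation: [[0.983, 0.186, 0.0], [0.186, -0.983, -0.0], [0.0, 0.0, -1.0]]
contact_force: [0.8, -0.2, -0.2]
grip_width: 0.546
gripper_force: 0.0
```

Emit:
step_arm:
  commands: [0.15,0.35,0,0,0.15,0.35,0,0,0.15,0.35,0,0,0.15,0.35,0,0,0.15,0.35,0,0]

```text
clock: 1.8
tool_pos: [0.411, -0.1224, 0.2507]
orientation: [[0.983, 0.186, 0.001], [0.186, -0.983, -0.0], [0.001, 0.0, -1.0]]
contact_force: [1.2, -0.2, 0.2]
grip_width: 0.552
gripper_force: 0.0
```

Emit:
step_arm:
  commands: [0.15,0.35,0,0,0.15,0.35,0,0,0.15,0.35,0,0,0.15,0.35,0,0,0,0,0,0]

```text
clock: 2.3
tool_pos: [0.4715, 0.0193, 0.25]
orientation: [[0.982, 0.19, -0.001], [0.19, -0.982, 0.001], [-0.0, -0.001, -1.0]]
contact_force: [-0.3, 0.3, 0.3]
grip_width: 0.548
gripper_force: 0.0
```

Emit:
step_arm:
  commands: [0.25,0.33,0,0,0,0,-0.3,0,0,0,-0.3,0,0,0,-0.3,0,0,0,0,0]

```text
clock: 2.8
tool_pos: [0.494, 0.0485, 0.1568]
orientation: [[0.983, 0.186, -0.005], [0.186, -0.983, -0.0], [-0.005, -0.001, -1.0]]
contact_force: [-1.0, -0.2, 0.9]
grip_width: 0.546
gripper_force: 0.0
```

Emit:
step_arm:
  commands: [0,0,-0.25,0,0,0,-0.25,0,0,0,-0.2,0,0,0,-0.1,0,0,0,0,0]

```text
clock: 3.3
tool_pos: [0.4957, 0.0488, 0.0807]
orientation: [[0.983, 0.186, -0.001], [0.186, -0.983, -0.0], [-0.001, -0.0, -1.0]]
contact_force: [-0.5, -0.3, -0.1]
grip_width: 0.549
gripper_force: 0.0
```

Run:
```python
from h import *
c=capture("scene");cv2.imwrite("pics/s2.png",cv2.resize(c["color"][120:240,178:338],(800,600),interpolation=cv2.INTER_CUBIC))
```

```text
(no output)
```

View pics/s2.png

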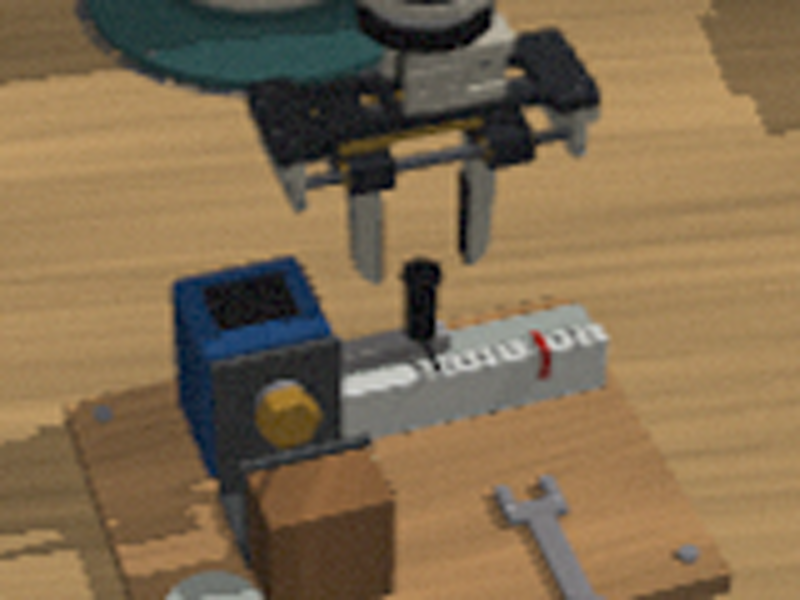

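The fingertips at (370,280) and (475,262) stand above or behind the knob cap at (422,265). I'll check this against the projected TCP before closing.

Run:
```python
from h import *
p=np.load("p.npy");s=r.sense();print(s["clock"],s["tool_pos"])
c=capture("scene");t=np.array(s["tool_pos"]);y=np.array(s["orientation"])[:,1]
P=[t,t+y*.025,t-y*.025,*jig(p,[(-50,104.7,114),(-50,104.7,66)])]
print(((proj(c,P)-[178,120])*5).round(0).tolist())
t=capture("top");print(proj(t,P))
cv2.imwrite("pics/t3.png",cv2.resize(t["color"][128:248,184:340],(780,600),interpolation=cv2.INTER_CUBIC))
print(((proj(t,P)-[184,128])*5).round(0).tolist())
```

```text
3.35 [0.4960875  0.04885563 0.0815639 ]
[[419.0, 312.0], [380.0, 320.0], [459.0, 304.0], [424.0, 270.0], [423.0, 331.0]]
[[243.9525521  214.74058642]
 [252.99591652 213.03037001]
 [234.9079412  216.45117577]
 [242.67281016 214.79390642]
 [243.33208251 214.66129491]]
[[300.0, 434.0], [345.0, 425.0], [255.0, 442.0], [293.0, 434.0], [297.0, 433.0]]
```

View pics/t3.png

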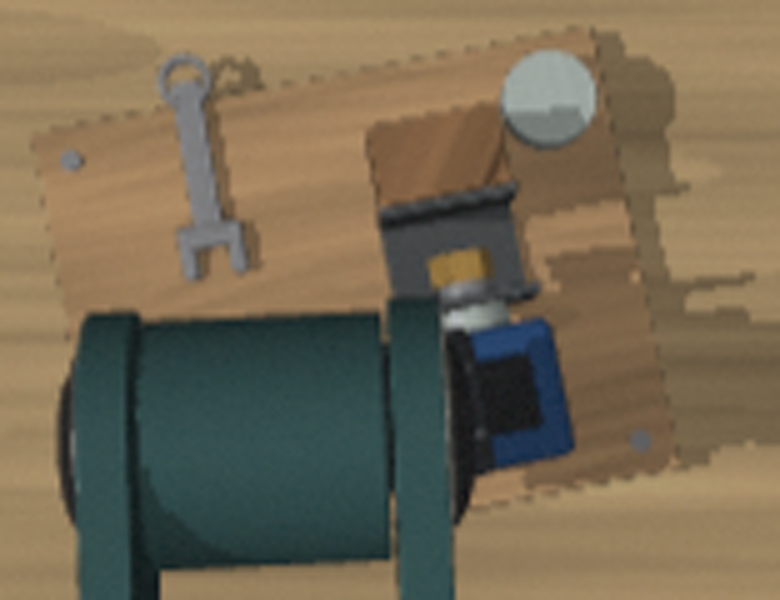

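Run:
```python
from h import *
s=r.sense();print(s["clock"],s["tool_pos"],s["joints"],s["contact_force"])
c=capture("scene")
cv2.imwrite("pics/s4.png",cv2.resize(c["color"][150:230,208:308],(800,640),interpolation=cv2.INTER_CUBIC)[:600])
```

```text
3.45 [0.49645389 0.04898381 0.08211899] [ 2.70527711e+00 -1.34154420e+01  1.10954494e+02 -4.47472976e-04
  8.23584024e+01  8.19868632e+01] [-0.34789715  0.250304    0.34179163]
```

View pics/s4.png

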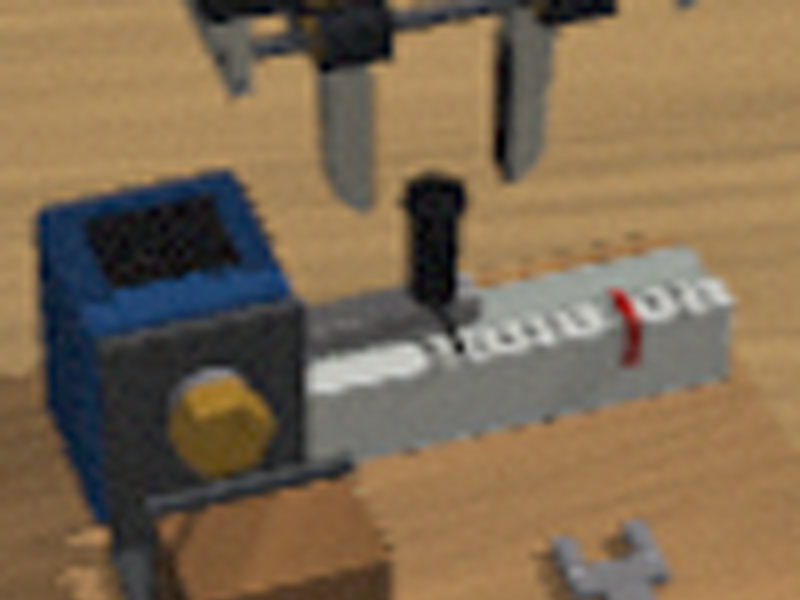

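Run:
```python
from h import *
c=capture("scene")
R0=np.array([[.9614,.2752,0],[.2752,-.9614,0],[0,0,-1]]);t0=np.array([.1857,-.6487,.1798])
print("start tips pred, in 800 view",(proj(c,[t0+R0[:,1]*.0465,t0-R0[:,1]*.0465,t0+R0[:,1]*.064,t0-R0[:,1]*.064])*800/512).round(0).tolist())
s=r.sense();t=np.array(s["tool_pos"])
for dx in(0,-.05,-.1): 
  for dz in(0,.03,.06): print(dx,dz,(proj(c,[t+[dx,0,dz]])-[178,120])*5)
# base axis cross-check with joints
t=capture("top");cv2.imwrite("pics/full.png",cv2.resize(t["color"],(768,576)))
im=cv2.imread("pics/scene0.png")[90:190,0:130];cv2.imwrite("pics/s0c.png",cv2.resize(im,(780,600),interpolation=cv2.INTER_CUBIC))
```

```text
start tips pred, in 800 view [[32.0, 185.0], [78.0, 175.0], [23.0, 187.0], [86.0, 173.0]]
0 0 [[419.7163226  311.85549152]]
0 0.03 [[420.51395828 272.93223834]]
0 0.06 [[421.33186377 232.94668839]]
-0.05 0 [[408.00625337 259.64776139]]
-0.05 0.03 [[408.62796226 221.04133794]]
-0.05 0.06 [[409.26501819 181.41329385]]
-0.1 0 [[396.87376087 210.02667792]]
-0.1 0.03 [[397.33660061 171.75980373]]
-0.1 0.06 [[397.81057212 132.51035689]]
```

View pics/s0c.png

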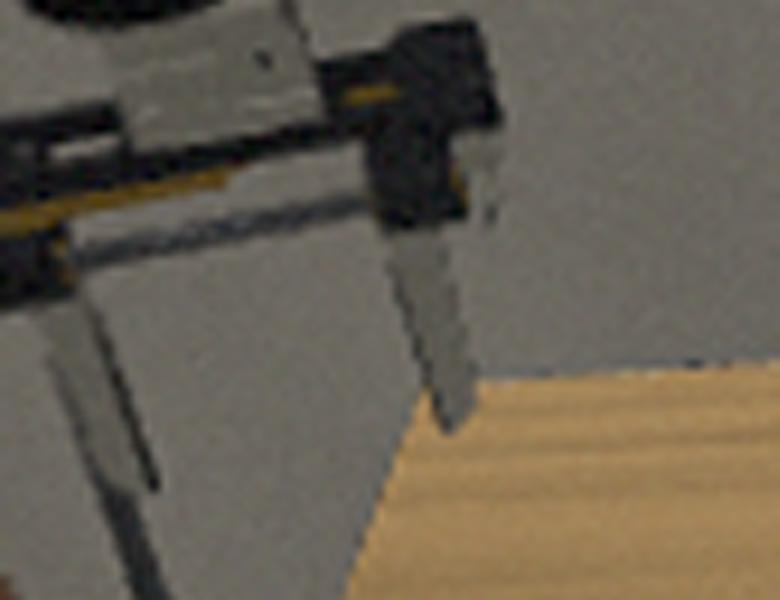

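The fingertips match the image if they sit about 30 mm above the reported TCP. The start picture gives the same offset: right tip seen at (73,162), predicted (78,175). A reading of z 0.068 grips the knob in either case, so I'll go there gently.

Emit:
step_arm:
  commands: [0,0.02,-0.05,0,0,0,-0.05,0,0,0,-0.04,0,0,0,0,0,0,0,0,0]

```text
clock: 4.1
tool_pos: [0.4957, 0.0511, 0.0663]
orientation: [[0.983, 0.186, -0.0], [0.186, -0.983, -0.0], [-0.0, -0.0, -1.0]]
contact_force: [0.4, -0.1, 0.6]
grip_width: 0.546
gripper_force: 0.0
```

Emit:
step_arm:
  commands: [0,0,0,0,0,0,0,0,0,0,0,0,0,0,0,0,0,0,0,0]
  gripper: 0
  newtons: 25

```text
clock: 4.6
tool_pos: [0.4959, 0.0507, 0.0666]
orientation: [[0.983, 0.186, 0.0], [0.186, -0.983, -0.001], [0.0, 0.001, -1.0]]
contact_force: [1.2, -4.1, -0.1]
grip_width: 0.259
gripper_force: 25.0
```

Emit:
step_arm:
  commands: [-0.02,0.11,0,0,-0.02,0.11,0,0,-0.02,0.11,0,0,-0.02,0.11,0,0,0,0,0,0]

```text
clock: 5.1
tool_pos: [0.4872, 0.0956, 0.0666]
orientation: [[0.982, 0.187, -0.001], [0.187, -0.982, -0.0], [-0.001, 0.0, -1.0]]
contact_force: [-5.2, 0.7, 3.2]
grip_width: 0.262
gripper_force: 25.0
```

Run:
```python
from h import *
p=np.load("p.npy");s=r.sense();print(s["tool_pos"],jig([0,0,-p[2]],[(np.array(s["tool_pos"])-[p[0],p[1],0])*1000])*1000,p[4])
```

```text
[0.48722489 0.09558597 0.06655833] [[-50.53672795 150.07017151  66.55832815]] 172.4682817819071
```

Emit:
step_arm:
  commands: [-0.02,0.11,0,0,-0.02,0.11,0,0,0,0,0,0,0,0,0,0]

```text
clock: 5.5
tool_pos: [0.483, 0.1173, 0.0665]
orientation: [[0.982, 0.186, -0.002], [0.186, -0.982, 0.0], [-0.002, -0.0, -1.0]]
contact_force: [-6.8, -0.8, 5.0]
grip_width: 0.26
gripper_force: 25.0
```

Run:
```python
from h import *
p=np.load("p.npy");s=r.sense();print(s["tool_pos"],jig([0,0,-p[2]],[(np.array(s["tool_pos"])-[p[0],p[1],0])*1000])*1000,p[4])
c=capture("scene")
cv2.imwrite("pics/s5.png",cv2.resize(c["color"][150:225,208:308],(800,600),interpolation=cv2.INTER_CUBIC))
```

```text
[0.48301758 0.11731452 0.06651676] [[-50.63058099 172.20210739  66.5167611 ]] 172.4682817819071
```

View pics/s5.png

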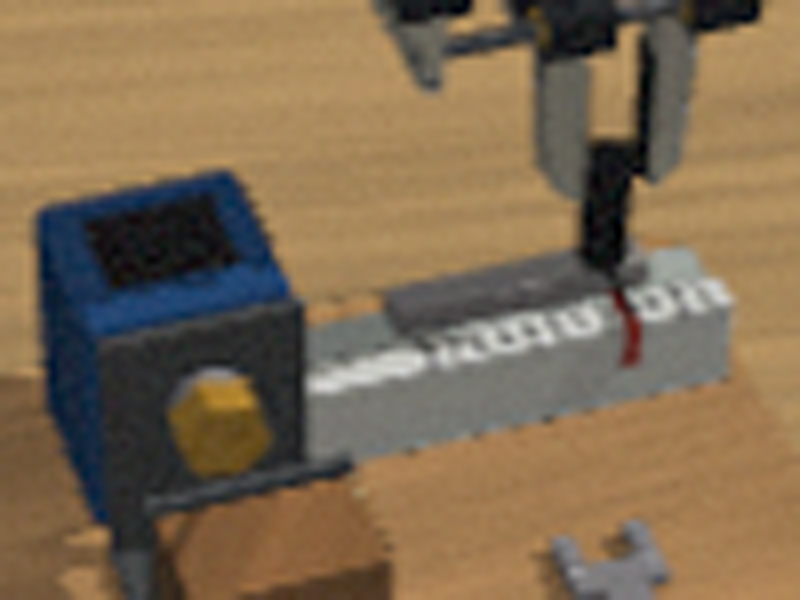

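The picture confirms the tips hold only the knob's cap, so the fingers really are about 30 mm higher than read. The pointer at (612,280) meets the red rider at (620,300). I'll release and rise.

Emit:
step_arm:
  commands: [0,0,0,0,0,0,0,0,0,0,0,0,0,0,0.2,0,0,0,0.4,0]
  gripper: 0.55

```text
clock: 6.05
tool_pos: [0.4823, 0.1168, 0.1244]
orientation: [[0.983, 0.186, -0.005], [0.186, -0.983, -0.001], [-0.005, -0.0, -1.0]]
contact_force: [0.6, 0.1, -0.3]
grip_width: 0.549
gripper_force: 0.0
```

Emit:
step_arm:
  commands: [0,0,0.4,0,0.25,-0.35,0.3,0,0.25,-0.35,0,0,0.25,-0.35,0,0,0.25,-0.35,0,0]

```text
clock: 6.55
tool_pos: [0.5835, -0.0228, 0.1953]
orientation: [[0.983, 0.186, 0.001], [0.186, -0.983, 0.0], [0.001, 0.0, -1.0]]
contact_force: [0.4, 0.5, 0.2]
grip_width: 0.55
gripper_force: 0.0
```

Run:
```python
from h import *
p=np.load("p.npy");s=r.sense();print(s["tool_pos"],"to go",jig(p,[(24,0,0)])[0]-s["tool_pos"])
c=capture("scene");im=c["color"]
# recheck knob (dark) cap & marker (red): centroids in jig y
crop=im[160:200,270:300].astype(int)
pr=lambda y,z,x:proj(c,jig(p,[(x,y,z)]))[0]
red=(im[...,2].astype(int)-im[...,1]>60)&(im[...,2].astype(int)-im[...,0]>60)
red[:,:280]=0;red[:,295:]=0;red[:180]=0;red[:200,:]&=True;red[200:]=0
v,u=np.nonzero(red);print("red",u.mean(),v.mean(),len(u))
dk=im.max(2)<45;dk[:, :270]=0;dk[:,300:]=0;dk[:155]=0;dk[182:]=0
for row in range(165,182): 
    q=np.nonzero(dk[row])[0]; print(row,q.min() if len(q) else 0,q.max() if len(q) else 0,end="; ")
print()
for y in(166,170,172.5,176): print(y,pr(y,114,-50),pr(y,80,-50),pr(y,60,-26))
```

```text
[ 0.58352678 -0.02284522  0.19532734] to go [ 0.0048383  -0.01516313 -0.19532734]
red 287.0 191.5 2
165 0 0; 166 0 0; 167 0 0; 168 282 285; 169 281 286; 170 280 287; 171 281 287; 172 281 286; 173 281 286; 174 281 285; 175 281 285; 176 281 285; 177 281 285; 178 281 285; 179 281 285; 180 281 285; 181 281 285; 
166 [282.28890371 169.91832592] [281.80950507 178.71234445] [284.35577081 188.67234699]
170 [283.54615412 169.66038663] [283.04839428 178.45237821] [285.59666538 188.404956  ]
172.5 [284.3310592  169.49935737] [283.82185115 178.29007693] [286.37137035 188.23801602]
176 [285.42879403 169.27415258] [284.90359406 178.06308462] [287.45485382 188.00453184]
```

Run:
```python
from h import *
p=np.load("p.npy")
from scipy.optimize import brentq
for n in("top","scene"):
    c=capture(n);im=c["color"].astype(float)
    m0=proj(c,jig(p,[(-26,172,58)]))[0]
    k0=proj(c,jig(p,[(-50,172,114)]))[0]
    u,v=np.meshgrid(range(512),range(384))
    w=np.clip(im[...,2]-np.maximum(im[...,1],im[...,0])-40,0,None)*((abs(u-m0[0])<8)&(abs(v-m0[1])<8))
    d=np.clip(60-im.max(2),0,None)*((abs(u-k0[0])<8)&(abs(v-k0[1])<(8 if n=="top" else 3)))
    cm=np.array([(w*u).sum(),(w*v).sum()])/w.sum();ck=np.array([(d*u).sum(),(d*v).sum()])/d.sum()
    y=lambda x,z,o:brentq(lambda a:proj(c,jig(p,[(x,a,z)]))[0][0]-o[0],100,250)
    print(n,cm,m0,ck,k0,(w>0).sum(),(d>0).sum(),"marker y",y(-26,59,cm),"knob y",y(-50,114 if n=="top" else 113,ck))
```

```text
top [217.80952381 211.0952381 ] [217.99588053 210.63049877] [217.40075472 219.67698113] [217.63895281 219.53141305] 5 64 marker y 172.42951085780427 knob y 172.6402082070543
scene [286.69014085 191.16901408] [286.18468848 188.77314191] [283.51248751 170.18781219] [284.17413211 169.53155198] 11 36 marker y 173.58134134702368 knob y 169.94002871912355
```

Seen from above, the knob is at y 172.6 and the marker at y 172.4, so the slide is set. Next is the bolt.

Emit:
step_arm:
  commands: [0.05,-0.15,0,0,0,0,-0.3,0,0,0,-0.3,0,0,0,-0.2,0,0,0,0,0]
  gripper: 0.65

```text
clock: 7.2
tool_pos: [0.5861, -0.0359, 0.1124]
orientation: [[0.982, 0.187, -0.004], [0.187, -0.982, 0.0], [-0.004, -0.001, -1.0]]
contact_force: [-0.6, 0.5, -0.0]
grip_width: 0.648
gripper_force: 0.0
```

Emit:
step_arm:
  commands: [0,0,-0.15,0,0,0,-0.15,0,0,0,-0.15,0,0,0,0,0,0,0,0,0]

```text
clock: 7.7
tool_pos: [0.5875, -0.0363, 0.0699]
orientation: [[0.983, 0.186, -0.0], [0.186, -0.983, 0.0], [-0.0, -0.0, -1.0]]
contact_force: [-0.5, -0.1, 0.6]
grip_width: 0.649
gripper_force: 0.0
```

Emit:
step_arm:
  commands: [0,-0.02,-0.1,0,0,0,-0.1,0,0,0,-0.07,0,0,0,0,0,0,0,0,0]

```text
clock: 8.2
tool_pos: [0.5876, -0.0383, 0.043]
orientation: [[0.983, 0.186, -0.0], [0.186, -0.983, 0.0], [-0.0, -0.0, -1.0]]
contact_force: [0.1, 0.1, 1.0]
grip_width: 0.65
gripper_force: 0.0
```

Emit:
step_arm:
  commands: [0,0,0,0,0,0,0,0,0,0,0,0,0,0,0,0,0,0,0,0]
  gripper: 0
  newtons: 40

```text
clock: 8.7
tool_pos: [0.5877, -0.0386, 0.0433]
orientation: [[0.983, 0.186, 0.0], [0.186, -0.983, -0.0], [0.0, 0.001, -1.0]]
contact_force: [0.8, -0.3, 1.9]
grip_width: 0.344
gripper_force: 40.0
```

Emit:
step_arm:
  commands: [0,0,0,0,0,0,0,0,0,0,0,0,0,0,0,0,0,0,0,0]

```text
clock: 9.2
tool_pos: [0.5877, -0.0385, 0.0432]
orientation: [[0.983, 0.186, 0.0], [0.186, -0.983, -0.0], [0.0, 0.0, -1.0]]
contact_force: [1.7, -4.4, 2.3]
grip_width: 0.336
gripper_force: 40.0
```

Emit:
step_arm:
  commands: [0,0,0,0,0,0,0,0,0,0,0,0,0,0,0,0,0,0,0,0]

```text
clock: 9.7
tool_pos: [0.5877, -0.0384, 0.0432]
orientation: [[0.983, 0.186, 0.0], [0.186, -0.983, -0.0], [0.0, 0.0, -1.0]]
contact_force: [1.3, -3.9, 2.9]
grip_width: 0.339
gripper_force: 40.0
```

Run:
```python
from h import *
s=r.sense();print(s["clock"],s["wrist_torque"],s["grip_width"])
c=capture("scene")
cv2.imwrite("pics/s6.png",cv2.resize(c["color"][150:225,198:298],(800,600),interpolation=cv2.INTER_CUBIC))
```

```text
9.7 [-0.87915263 -0.27491197  0.07085241] 0.3388736225931431
```

View pics/s6.png

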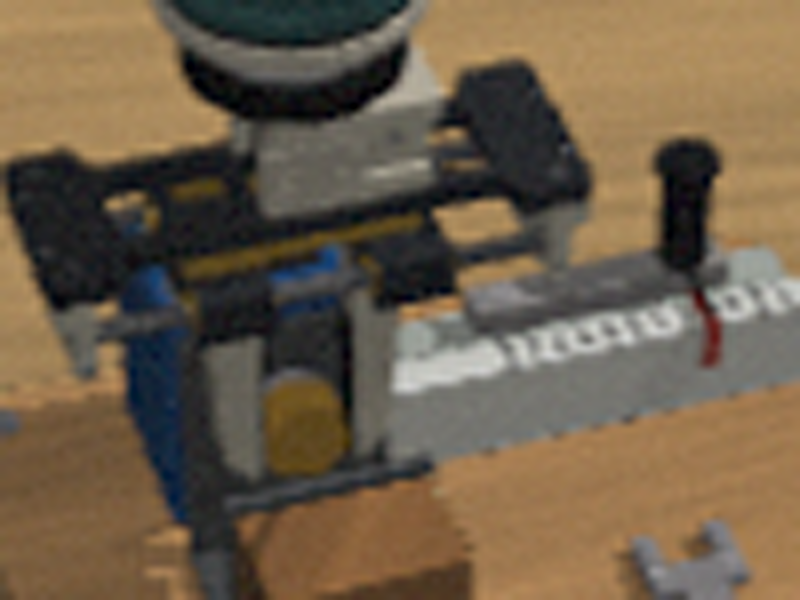

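The fingers flank the brass head at (305,425), with its flats against the pads, and the pointer meets the red rider at (700,300). I'll hold here until the nut is tight.

Emit:
step_arm:
  commands: [0,0,0,0,0,0,0,0,0,0,0,0,0,0,0,0,0,0,0,0]

```text
clock: 10.25
tool_pos: [0.5877, -0.0384, 0.0432]
orientation: [[0.983, 0.186, 0.0], [0.186, -0.983, -0.0], [0.0, 0.0, -1.0]]
contact_force: [1.0, -4.8, 2.8]
grip_width: 0.336
gripper_force: 40.0
```

Emit:
step_arm:
  commands: [0,0,0,0,0,0,0,0,0,0,0,0,0,0,0,0,0,0,0,0]

```text
clock: 10.75
tool_pos: [0.5877, -0.0384, 0.0432]
orientation: [[0.983, 0.186, 0.0], [0.186, -0.983, -0.0], [0.0, 0.0, -1.0]]
contact_force: [1.6, -5.2, 2.8]
grip_width: 0.337
gripper_force: 40.0
```

Emit:
step_arm:
  commands: [0,0,0,0,0,0,0,0,0,0,0,0,0,0,0,0,0,0,0,0]

```text
clock: 11.25
tool_pos: [0.5877, -0.0384, 0.0432]
orientation: [[0.983, 0.186, 0.0], [0.186, -0.983, -0.0], [0.0, 0.0, -1.0]]
contact_force: [2.1, -4.8, 2.9]
grip_width: 0.337
gripper_force: 40.0
```

Emit:
step_arm:
  commands: [0,0,0,0,0,0,0,0,0,0,0,0,0,0,0,0,0,0,0,0]

```text
clock: 11.75
tool_pos: [0.5877, -0.0384, 0.0432]
orientation: [[0.983, 0.186, 0.0], [0.186, -0.983, -0.0], [0.0, 0.0, -1.0]]
contact_force: [1.4, -5.4, 2.2]
grip_width: 0.342
gripper_force: 40.0
```

Emit:
step_arm:
  commands: [0,0,0,0,0,0,0,0,0,0,0,0,0,0,0,0,0,0,0,0]

```text
clock: 12.25
tool_pos: [0.5877, -0.0384, 0.0431]
orientation: [[0.983, 0.186, 0.0], [0.186, -0.983, -0.0], [0.0, 0.0, -1.0]]
contact_force: [1.6, -5.1, 2.8]
grip_width: 0.342
gripper_force: 40.0
```

Emit:
step_arm:
  commands: [0,0,0,0,0,0,0,0,0,0,0,0,0,0,0,0,0,0,0,0]

```text
clock: 12.75
tool_pos: [0.5877, -0.0385, 0.0432]
orientation: [[0.983, 0.186, 0.0], [0.186, -0.983, -0.0], [0.0, 0.0, -1.0]]
contact_force: [2.1, -5.2, 1.9]
grip_width: 0.343
gripper_force: 40.0
```

Emit:
step_arm:
  commands: [0,0,0,0,0,0,0,0,0,0,0,0,0,0,0,0,0,0,0,0]

```text
clock: 13.25
tool_pos: [0.5877, -0.0384, 0.0432]
orientation: [[0.983, 0.186, 0.0], [0.186, -0.983, -0.0], [0.0, 0.0, -1.0]]
contact_force: [2.3, -4.8, 2.5]
grip_width: 0.341
gripper_force: 40.0
```

Emit:
step_arm:
  commands: [0,0,0,0,0,0,0,0,0,0,0,0,0,0,0,0,0,0,0,0]

```text
clock: 13.75
tool_pos: [0.5877, -0.0384, 0.0432]
orientation: [[0.983, 0.186, 0.0], [0.186, -0.983, -0.0], [0.0, 0.0, -1.0]]
contact_force: [2.1, -5.1, 3.4]
grip_width: 0.34
gripper_force: 40.0
```

Emit:
step_arm:
  commands: [0,0,0,0,0,0,0,0,0,0,0,0,0,0,0,0,0,0,0,0]

```text
clock: 14.25
tool_pos: [0.5877, -0.0384, 0.0432]
orientation: [[0.983, 0.186, 0.0], [0.186, -0.983, -0.0], [0.0, 0.0, -1.0]]
contact_force: [0.5, -4.7, 2.4]
grip_width: 0.34
gripper_force: 40.0
```

Emit:
step_arm:
  commands: [0,0,0,0,0,0,0,0,0,0,0,0,0,0,0,0,0,0,0,0]

```text
clock: 14.75
tool_pos: [0.5877, -0.0385, 0.0432]
orientation: [[0.983, 0.186, 0.0], [0.186, -0.983, -0.0], [0.0, 0.0, -1.0]]
contact_force: [1.5, -5.2, 2.9]
grip_width: 0.34
gripper_force: 40.0
```

Emit:
step_arm:
  commands: [0,0,0,0,0,0,0,0,0,0,0,0,0,0,0,0,0,0,0,0]

```text
clock: 15.25
tool_pos: [0.5877, -0.0385, 0.0432]
orientation: [[0.983, 0.186, 0.0], [0.186, -0.983, -0.0], [0.0, 0.0, -1.0]]
contact_force: [2.3, -5.1, 3.5]
grip_width: 0.339
gripper_force: 40.0
```

Emit:
step_arm:
  commands: [0,0,0,0,0,0,0,0,0,0,0,0,0,0,0,0,0,0,0,0]

```text
clock: 15.75
tool_pos: [0.5877, -0.0385, 0.0432]
orientation: [[0.983, 0.186, 0.0], [0.186, -0.983, -0.0], [0.0, 0.0, -1.0]]
contact_force: [1.3, -5.2, 3.4]
grip_width: 0.34
gripper_force: 40.0
```

Emit:
step_arm:
  commands: [0,0,0,0,0,0,0,0,0,0,0,0,0,0,0,0,0,0,0,0]

```text
clock: 16.25
tool_pos: [0.5877, -0.0385, 0.0432]
orientation: [[0.983, 0.186, 0.0], [0.186, -0.983, -0.0], [0.0, 0.0, -1.0]]
contact_force: [1.4, -6.3, 2.7]
grip_width: 0.339
gripper_force: 40.0
```

Emit:
step_arm:
  commands: [0,0,0,0,0,0,0,0,0,0,0,0,0,0,0,0,0,0,0,0]

```text
clock: 16.75
tool_pos: [0.5877, -0.0384, 0.0432]
orientation: [[0.983, 0.186, 0.0], [0.186, -0.983, -0.0], [0.0, 0.0, -1.0]]
contact_force: [1.1, -5.4, 2.5]
grip_width: 0.339
gripper_force: 40.0
```

Emit:
step_arm:
  commands: [0,0,0,0,0,0,0,0,0,0,0,0,0,0,0,0,0,0,0,0]

```text
clock: 17.25
tool_pos: [0.5877, -0.0385, 0.0432]
orientation: [[0.983, 0.186, 0.0], [0.186, -0.983, -0.0], [0.0, 0.0, -1.0]]
contact_force: [1.2, -5.0, 2.1]
grip_width: 0.339
gripper_force: 40.0
```

Emit:
step_arm:
  commands: [0,0,0,0,0,0,0,0,0,0,0,0,0,0,0,0,0,0,0,0]

```text
clock: 17.75
tool_pos: [0.5877, -0.0384, 0.0432]
orientation: [[0.983, 0.186, 0.0], [0.186, -0.983, -0.0], [0.0, 0.0, -1.0]]
contact_force: [0.9, -4.6, 2.6]
grip_width: 0.34
gripper_force: 40.0
```

Emit:
step_arm:
  commands: [0,0,0,0,0,0,0,0,0,0,0,0,0,0,0,0,0,0,0,0]

```text
clock: 18.25
tool_pos: [0.5877, -0.0384, 0.0432]
orientation: [[0.983, 0.186, 0.0], [0.186, -0.983, -0.0], [0.0, 0.0, -1.0]]
contact_force: [2.2, -4.7, 3.4]
grip_width: 0.339
gripper_force: 40.0
```

Emit:
step_arm:
  commands: [0,0,0,0,0,0,0,0,0,0,0,0,0,0,0,0,0,0,0,0]

```text
clock: 18.75
tool_pos: [0.5877, -0.0384, 0.0432]
orientation: [[0.983, 0.186, 0.0], [0.186, -0.983, -0.0], [0.0, 0.0, -1.0]]
contact_force: [0.9, -4.3, 2.7]
grip_width: 0.338
gripper_force: 40.0
```

```bash
python3 -c "
from cell import r
print(r.job_done())"
```

```text
the job is handed in; nothing more can be done
None
```

I set the slide to the red marker (about 0.2 mm off from above) and gripped the bolt head at 40 N for 10 s, longer than the 4–8 s the nut needs. I handed the job in still gripping; the nut's tightness and the bystanders were not measured, and no verdict came back.

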